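# Blank off the open vacuum ports

## Robot

A 6-joint arm with a two-finger parallel gripper is mounted at the origin on the work surface. World frame = base frame: x ahead of the robot, y to its left, z up, the work surface at z = 0. Lengths are in mm, angles in degrees, forces in N, time in s.
With the tool pointing down it reaches from about 300 to 850 mm from the base axis. Payload 4.2 kg.
Tool frame: the origin (TCP) lies midway between the tips of the shut fingers; the grasp point (between the pads) lies 19 mm behind it (env.grip_depth is the distance from the TCP to the grasp point, in mm); z points along the fingers, y is the line along which they close (so a half turn about z gives the same grasp; the last joint's range is limited). The gripper opens to 91 mm and grips with 3 to 60 N. Pads are 32 mm wide; open, the fingers measure 118 mm over their backs; the gripper's body (76 mm by 178 mm) begins 60 mm behind the grasp point.
Start: joints at [-1.146, 18.312, 89.639, -0, 72.044, -1.146], TCP at [575.016, 0, 213.976] pointing down, gripper open.
Joint ranges: [-177.97, 177.97], [-48.28, 115.42], [12.27, 149.76], [-77.06, 257.06], [2.81, 150.46], [-146.56, 146.56]. Speed limits (degrees/s): [147.25, 147.25, 180, 180, 180, 180].

## Interface

Orientations are given as [roll, pitch, yaw] about the fixed x, y, z axes, in that order (R = Rz(yaw) Ry(pitch) Rx(roll)).
In Python, from workcell import env, eyes gives the robot as it stands.
- The arm moves only by the tool send_rows, never from a script. Its argument "motion" is a list of rows, each a list of 7 numbers: the shift along the world's x, y, z normalised to -1 to 1, where 1 is 0.5 m, then the turn, a rotation vector about the world's x, y, z normalised to -1 to 1, where 1 is 60 degrees, then the opening, from -1 (shut) to 1 (fully open). A call has 1 to 20 rows; each row is the pose to reach, as a shift and turn from the pose commanded when the call began; what a row does not reach only later rows make up. A row lasts 1/8 s, in which the tool goes at most 62.5 mm and 10.7 degrees, less where a joint would pass 70% of its speed; a pose out of reach is approached as far as the arm can. A call with a number of a shift or a turn outside -1 to 1 is refused whole. A call with a gripper value outside its range is refused whole. The fingers move at their own pace and stop on an object; "squeeze" is the grip in N (left out, the last holds). Time passes only in rows, so rows that repeat a pose let the fingers close. It gives the time, the measured TCP pose, the force, the opening and the grip force at its end, in the units of the state.
- env.state(): the state, without advancing time (a new reading comes with each control period).
- eyes.grab_frame(name): name is "scene" or "side" or "wrist"; returns a dict with "pixels" (384x512x3 uint8, red, green, blue), "depth" (384x512 float32, mm along the optical axis (not along the pixel's ray), 0 where there is no reading), "fx", "fy", "cx", "cy" (pixels), "distortion" ([k1, k2, p1, p2, k3] as OpenCV has them; the pictures are not rectified), "R" (3x3) and "t" (3): a world point X has camera coordinates R X + t; the wrist camera has in their place "T_tool_cam" (4x4, takes a point from camera to tool coordinates, whose origin is the TCP and whose axes are the flange's). Camera axes: x right, y down, z forward; pixel columns grow to the right and rows downward; lengths in mm; the calibration is good to about 2 mm. A picture is of the moment at which its call begins: read the wrist's pose just before it.
- env.job_done(): hands the job in; it is judged then, once.
The state is a dict: "time_s": time; "qpos": joint angles; "qvel": joint speeds; "effort": joint torques, N m; "ee_pos": TCP position; "ee_rot": TCP orientation; "force": force on the tool from outside, world axes, zero at the start; "torque": the same for the moment, N m; "gripper_width": finger opening in mm; "gripper_force": force on a finger pad.
Only numpy, scipy, OpenCV 4.12 (cv2) and the standard library are available. Lean on these libraries where they do the work, as an engineer would, in place of code of your own. Each camera call takes 0.05 s, during which the arm holds its last target. There are 200 camera calls.

## Task

Close the three open vacuum ports on the bench. On each of the two round ports lay the centring ring that fits it flat on the port's face, and then stand the round blank of the same size on top of the ring; the square port has its seal built in, so put the square cover straight on it, edges in line. Everything should end up level, centred on its port and let go, with the screwdriver and the bottle left where they are.

Things in the scene. Friction and masses are not known exactly. Their poses are not given: they have to be found in the camera images.
- ring_large_c (a point): Large centring ring: a plain aluminium ring with a thin black rubber seal round its upper edge, lying flat on the bench; outer diameter 52 mm, bore 40 mm, 12 mm high. The point is at its centre, 6 mm above its underside; z is up.
- ring_small_c (a point): Small centring ring: a plain aluminium ring with a thin black rubber seal round its upper edge, lying flat on the bench; outer diameter 34 mm, bore 24 mm, 12 mm high. The point is at its centre, 6 mm above its underside; z is up.
- blank_large_c (a point): Large round blank of bare steel, standing upright on the bench: a flat disc 66 mm in diameter and 8 mm thick with an upright, darker round grip stub on its centre, 22 mm in diameter and 36 mm tall (44 mm high in all). The point is on its axis, half-way up, 22 mm above the flat underside; z is up.
- blank_small_c (a point): Small round blank of bare steel, standing upright on the bench: a flat disc 44 mm in diameter and 8 mm thick with an upright, darker round grip stub on its centre, 18 mm in diameter and 36 mm tall (44 mm high in all). The point is on its axis, half-way up, 22 mm above the flat underside; z is up.
- cover_square_c (a point): Square cover of bare steel, lying on the bench, grip up: a flat plate 62 x 62 mm and 8 mm thick with an upright, darker bar grip on its centre, 42 mm long (along the cover's x axis, parallel to an edge), 14 mm thick (along y) and 36 mm tall (44 mm high in all). The point is at its centre, half-way up, 22 mm above the flat underside; z is up.
- port_large_face (a point): Large round steel vacuum port fixed upright on the bench, 50 mm high, with a flat top flange 70 mm in diameter and a dark bore 40 mm wide. The point is the centre of the flat top face, 50 mm above the bench; z is up. Nothing is on it at the start.
- port_small_face (a point): Small round steel vacuum port fixed upright on the bench, 50 mm high, with a flat top flange 46 mm in diameter and a dark bore 24 mm wide. The point is the centre of the flat top face, 50 mm above the bench; z is up. Nothing is on it at the start.
- port_square_face (a point): Square steel vacuum port fixed upright on the bench, 50 mm high, with a flat square top flange 70 x 70 mm (x and y axes parallel to its edges) round a dark square opening 36 mm wide, its black seal let in flush. The point is the centre of the flat top face, 50 mm above the bench; z is up. Any quarter turn of the cover fits. Nothing is on it at the start.
- screwdriver: Bystander: a screwdriver lying on the bench to the robot's right.
- wash_bottle: Bystander: a white plastic wash bottle, 60 mm in diameter and 140 mm high, to the robot's left. Origin at the centre of its underside.
There are look-alikes about, which are no part of the job. Leave any purple or yellow look-alike of the part that bears ring_large_c alone.

How it is judged (in metres and radians):
At the end, for the whole second after the job is handed in: Each ring lies on the round port of its size with that size's blank standing on it, and the square cover on the square port, edges in line within 0.15 rad (any quarter turn). Each is centred within 8 mm, within 4 mm of its seated height, level within 0.1 rad and at rest (horizontal distance between each of ring_large_c, blank_large_c and port_large_face below 0.008 m and z of ring_large_c in the frame of port_large_face between 0.002 and 0.01 m and angle between each of ring_large_c, blank_large_c, ring_small_c, blank_small_c, cover_square_c's own z axis and vertical below 0.1 rad and linear speed of each of ring_large, blank_large, ring_small, blank_small, cover_square below 0.02 m/s and angular speed of each of ring_large, blank_large, ring_small, blank_small, cover_square below 0.2 rad/s and z of blank_large_c in the frame of port_large_face between 0.03 and 0.038 m and horizontal distance between each of ring_small_c, blank_small_c and port_small_face below 0.008 m and z of ring_small_c in the frame of port_small_face between 0.002 and 0.01 m and z of blank_small_c in the frame of port_small_face between 0.03 and 0.038 m and horizontal distance between cover_square_c and port_square_face below 0.008 m and z of cover_square_c in the frame of port_square_face between 0.018 and 0.026 m and (angle between the x axis of cover_square_c and the x axis of port_square_face, either way round below 0.15 rad or angle between the x axis of cover_square_c and the y axis of port_square_face, either way round below 0.15 rad)); the robot touches nothing.
It fails at once if a bystander (screwdriver or bottle) is moved more than 30 mm (distance of any of screwdriver, wash_bottle from where it was at the start of the episode above 0.03 m).
It also fails if it takes over 120 s, if anything falls off the work surface, if the arm or the gripper's body presses on something with over 40 N, if the wrist force passes 120 N, or if a joint passes its speed limit or range.

## Working session

There is one attempt and no reset: what is moved stays moved. The work goes in short steps, Python scripts to look and compute and a tool call to move; the robot and the scene stay as the last step left them, time stands still between calls to the robot, and variables do not carry over. Pictures are saved under pics/ and viewed, at most 14 in all, crops included, and the job is handed in when it is done.

Besides the shell and the picture viewer there is one more tool, called by a JSON object that holds its "fn" and its "kwargs", one argument or row to a line. send_rows: Moves the arm, as the interface text tells. Its arguments: {"type":"object","properties":{"motion":{"type":"array"},"squeeze":{"type":"number"}},"required":["motion"]}

```bash
mkdir -p pics; ls
cat > h.py <<'E'
import numpy as np, cv2
from workcell import env, eyes
from scipy.spatial.transform import Rotation as Ro
def grab(n):
    s=env.state(); f=eyes.grab_frame(n); f['state']=s
    if n=='wrist':
        T=np.array(f['T_tool_cam']); Rt=Ro.from_euler('xyz',s['ee_rot'],degrees=True).as_matrix()
        f['Rc']=Rt@T[:3,:3]; f['C']=Rt@T[:3,3]+np.array(s['ee_pos'])
    else:
        R=np.array(f['R']); f['Rc']=R.T; f['C']=-R.T@np.array(f['t'])
    f['K']=np.array([[f['fx'],0,f['cx']],[0,f['fy'],f['cy']],[0,0,1.]]); f['D']=np.array(f['distortion'],float)
    return f
def rays(f,uv):
    p=cv2.undistortPoints(np.array(uv,float).reshape(-1,1,2),f['K'],f['D']).reshape(-1,2)
    return np.c_[p,np.ones(len(p))]@f['Rc'].T
def plane(f,uv,z):
    d=rays(f,uv); return f['C']+d*((z-f['C'][2])/d[:,2])[:,None]
def cloud(f):
    h,w=f['depth'].shape; v,u=np.mgrid[:h,:w]
    d=rays(f,np.c_[u.ravel(),v.ravel()]); return (f['C']+d*f['depth'].reshape(-1,1)).reshape(h,w,3)
def save(f,n): cv2.imwrite('pics/'+n,cv2.cvtColor(f['pixels'],cv2.COLOR_RGB2BGR))
E
python3 - <<'E'
from h import *
import pickle
for n in('scene','side','wrist'):
    f=grab(n); save(f,n+'0.png'); pickle.dump(f,open(n+'0.pkl','wb')); print(n,f['C'],f['Rc'][:,2],f['fx'])
print(f['state'])
E
```

```text
pics
scene [ 860.44326168  581.20378976 1192.53820557] [-0.25934659 -0.46138345 -0.84844838] 430.95924473328773
side [258.42005009 873.31351396 621.7084302 ] [ 0.22602701 -0.83322084 -0.50463336] 370.1554979136775
wrist [573.30367489  80.64133425 384.30576991] [-0.00105616 -0.28198916 -0.95941701] 271.2464463925955
{'time_s': 0.1, 'qpos': array([-1.14721560e+00,  1.83481093e+01,  8.96990203e+01,  1.09684552e-03,
        7.20437819e+01, -1.14465434e+00]), 'qvel': array([ 0.0334778 , -0.04839565, -0.15195014,  0.03678963,  0.02711458,
        0.0222801 ]), 'effort': array([ 5.01049108e-04, -4.13330913e+01, -2.32510239e+01,  7.29743019e-02,
        4.21804120e-02, -4.88014211e-05]), 'ee_pos': array([5.74552577e+02, 2.79419239e-03, 2.13205719e+02]), 'ee_rot': array([-1.79909127e+02, -2.85878266e-03,  8.99970975e+01]), 'force': array([ 1.01426363,  0.73948686, -0.70921051]), 'torque': array([-0.02671095,  0.02910145, -0.0038489 ]), 'gripper_force': 0.0, 'gripper_width': 91.46551519923531}
```

View pics/scene0.png

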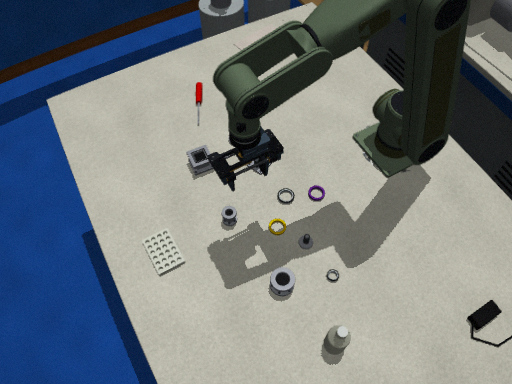

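View pics/side0.png

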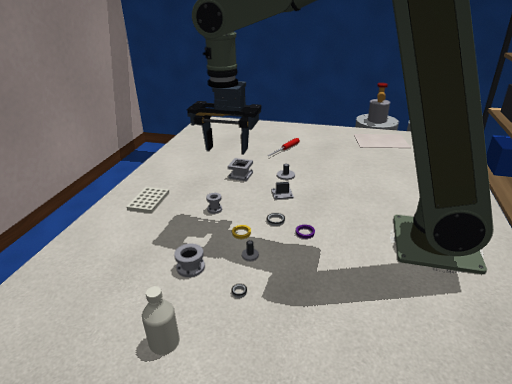

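View pics/wrist0.png

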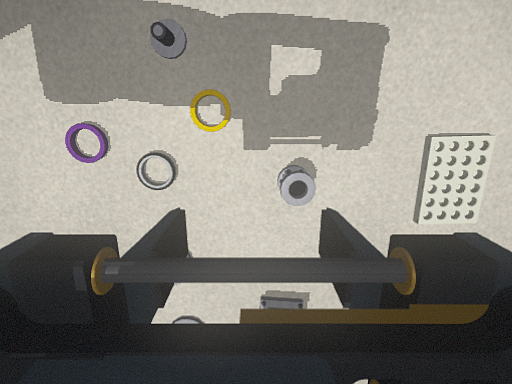

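The side picture shows: large ring (276,219), with purple (305,231) and yellow (241,231) look-alikes. The small ring is at (239,290), blanks at (250,251) and (286,173), the square cover at (283,190), ports at (190,258) large, (214,200) small and (240,165) square, the bottle at (162,320) and the screwdriver at (285,147). In the scene picture the large ring is at (286,196), purple (316,193), yellow (277,227) and small ring (333,275). The wrist picture shows the bare large ring at (157,170).

Ring choice: the grey one with the black rim, checked in a close crop next.

Run:
```python
from h import *
import pickle
f=pickle.load(open('side0.pkl','rb')); P=cloud(f)
for n,uv,z in [('ringL',(276,218),12),('ringS',(239,289),12),('blankA top',(250,242),44),('blankA disc',(250,254),8),('blankB top',(286,166),44),('blankB disc',(286,175),8),('cover top',(283,183),44),('portL',(189,254),50),('portS',(213,197),50),('portSq',(240,162),50),('bottle',(162,340),0),('sd',(285,147),10)]:
    u,v=uv; print(n,plane(f,[uv],z)[0].round(),'depth',P[v,u].round())
f=pickle.load(open('wrist0.pkl','rb'))
print('ringL wrist',plane(f,[(157,170)],12),'portS',plane(f,[(297,188)],50), 'blankA',plane(f,[(162,33)],44))
c=cv2.resize(cv2.cvtColor(f['pixels'],cv2.COLOR_RGB2BGR)[90:230,50:250],None,fx=3,fy=3); cv2.imwrite('pics/c1.png',c)
```

```text
ringL [435.   2.  12.] depth [439. -18.  -2.]
ringS [458. 298.  12.] depth [462. 285.  -1.]
blankA top [467. 167.  44.] depth [468. 165.  43.]
blankA disc [467. 170.   8.] depth [466. 174.  12.]
blankB top [ 458. -274.   44.] depth [ 459. -278.   42.]
blankB disc [ 458. -275.    8.] depth [ 459. -280.    5.]
cover top [ 445. -151.   44.] depth [ 445. -150.   44.]
portL [594. 253.  50.] depth [601. 241.  39.]
portS [630.  -9.  50.] depth [637. -24.  40.]
portSq [ 621. -257.   50.] depth [ 625. -269.   44.]
bottle [570. 457.   0.] depth [549. 485.  43.]
sd [ 506. -513.   10.] depth [ 505. -504.   14.]
ringL wrist [[4.38635985e+02 2.66457900e-02 1.20000000e+01]] portS [[629.4762163  -15.35201785  50.        ]] blankA [[471.6069773  162.93554644  44.        ]]
```

View pics/c1.png

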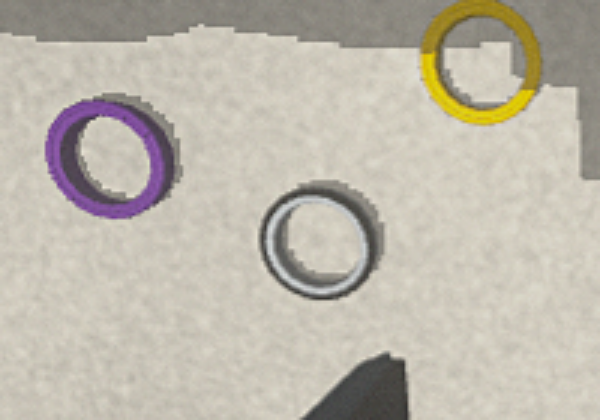

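The crop shows the plain grey ring with a dark rim at (318,243), which I choose. The purple (108,158) and yellow (480,60) rings get left alone. Next I look from closer places with the wrist camera.

{"fn": "send_rows", "kwargs": {
  "motion": [
    [-0.07,-0.66,0,0,0,0,1],
    [-0.07,-0.66,0,0,0,0,1],
    [-0.07,-0.66,0,0,0,0,1],
    [-0.07,-0.66,0,0,0,0,1],
    [-0.07,-0.66,0,0,0,0,1],
    [-0.07,-0.66,0,0,0,0,1],
    [-0.07,-0.66,0,0,0,0,1],
    [-0.07,-0.66,0,0,0,0,1],
    [-0.07,-0.66,0,0,0,0,1]
  ]
}}

```text
time_s: 1.27
ee_pos: [540.4, -328.2, 214.2]
ee_rot: [180.0, -0.0, 90.1]
force: [0.1, 0.7, 0.5]
gripper_width: 91.6
gripper_force: 0.0
```

```bash
cat >> h.py <<'E'
def band(f,xy,r,z0,z1):
    P=f.setdefault('P',cloud(f)); d=np.hypot(P[...,0]-xy[0],P[...,1]-xy[1])
    m=(d<r)&(P[...,2]>z0)&(P[...,2]<z1)&(f['depth']>0)
    n,l,st,_=cv2.connectedComponentsWithStats(cv2.morphologyEx(m.astype(np.uint8),cv2.MORPH_CLOSE,np.ones((3,3))))
    if n<2: return None
    k=1+np.argmax(st[1:,4]); m&=(l==k); Q=P[m]
    c=max(cv2.findContours(m.astype(np.uint8),0,cv2.CHAIN_APPROX_NONE)[0],key=len)
    zm=np.median(Q[:,2]); B=plane(f,c.reshape(-1,2),zm)[:,:2].astype(np.float32)
    (cx,cy),R=cv2.minEnclosingCircle(B); rect=cv2.minAreaRect(B)
    return dict(n=len(Q),z=round(float(zm),1),circ=np.round([cx,cy,2*R],1),ell=np.round(np.r_[cv2.fitEllipse(B)[0],cv2.fitEllipse(B)[1]],1),rect=np.round(np.r_[rect[0],rect[1],rect[2]],1))
E
python3 - <<'E'
from h import *
import pickle
f=grab('wrist'); save(f,'w1.png'); pickle.dump(f,open('w1.pkl','wb')); print(f['state']['ee_pos'],f['C'])
for n,xy,r,a,b in [('blankB disc',(458,-276),45,4,20),('blankB stub',(458,-276),25,36,52),('cover plate',(445,-151),55,4,20),('cover bar',(445,-151),35,36,52),('portSq',(622,-260),60,42,58),('ringL',(437,1),40,6,20),('portS',(630,-12),40,42,58)]:
    print(n,band(f,xy,r,a,b))
E
```

```text
[ 540.44520319 -328.22991551  214.1986159 ] [ 538.7157367  -247.6458532   385.32423441]
blankB disc {'n': 1504, 'z': 8.2, 'circ': array([ 459.8, -288.5,   65.8]), 'ell': array([ 459.6, -288.4,   64. ,   64.5]), 'rect': array([ 4.600e+02, -2.887e+02,  6.520e+01,  6.400e+01,  1.000e-01])}
blankB stub {'n': 256, 'z': 44.1, 'circ': array([ 460.3, -288.3,   22.9]), 'ell': array([ 460.1, -288.2,   20.7,   22.1]), 'rect': array([ 460.2, -288.2,   21.8,   21.3,   43. ])}
cover plate {'n': 1998, 'z': 8.4, 'circ': array([ 446.9, -157.4,   85.8]), 'ell': array([ 446.8, -157.5,   70.3,   72.6]), 'rect': array([ 447.2, -157.4,   61.8,   62.6,   22.2])}
cover bar {'n': 627, 'z': 44.2, 'circ': array([ 447.4, -157.4,   43.8]), 'ell': array([ 447.5, -157.9,   17.4,   51.1]), 'rect': array([ 447.7, -158. ,   42.4,   16.4,   22. ])}
portSq {'n': 2832, 'z': 50.3, 'circ': array([ 616.9, -253.1,   98.2]), 'ell': array([ 616.7, -252.9,   81.4,   83. ]), 'rect': array([ 617.1, -253.2,   69.9,   72.3,   85.7])}
ringL None
portS None
```

View pics/w1.png

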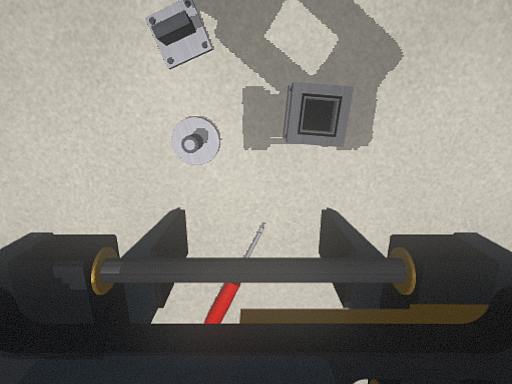

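The picture shows the large blank (disc 66 mm) at (196,140), the square cover at (180,33) turned about 22°, and the square port at (319,115) turned about -4°. All heights agree with the description. I move on to the remaining things.

{"fn": "send_rows", "kwargs": {
  "motion": [
    [0,0.5,0,0,0,0,1],
    [0,0.5,0,0,0,0,1],
    [0,0.5,0,0,0,0,1],
    [0,0.5,0,0,0,0,1],
    [0,0.5,0,0,0,0,1],
    [0,0.5,0,0,0,0,1],
    [0,0.5,0,0,0,0,1]
  ]
}}

```text
time_s: 2.2
ee_pos: [540.1, -81.0, 214.0]
ee_rot: [180.0, 0.0, 89.9]
force: [1.0, -0.7, 0.3]
gripper_width: 90.7
gripper_force: 0.0
```

Run:
```python
from h import *
import pickle
f=grab('wrist'); save(f,'w2.png'); pickle.dump(f,open('w2.pkl','wb')); print(f['state']['ee_pos'],f['C'])
for n,xy,r,a,b in [('ringL',(437,1),40,6,20),('portS',(630,-12),40,42,58),('blankA disc',(469,165),45,4,20),('blankA stub',(469,165),25,36,52),('portL',(596,252),60,42,58)]:
    print(n,band(f,xy,r,a,b))
```

```text
[540.06676328 -81.02730991 213.98344405] [ 5.38604644e+02 -3.18470508e-01  3.85050640e+02]
ringL {'n': 653, 'z': 12.1, 'circ': array([435.8,  -2. ,  53.8]), 'ell': array([435.7,  -2. ,  52.2,  52.4]), 'rect': array([436.2,  -2.2,  53.4,  52.5,  84. ])}
portS {'n': 920, 'z': 50.0, 'circ': array([629.1, -16.9,  46.4]), 'ell': array([629.2, -16.8,  44.1,  45.5]), 'rect': array([629.2, -17.1,  45.6,  44.6,   3.3])}
blankA disc None
blankA stub None
portL None
```

{"fn": "send_rows", "kwargs": {
  "motion": [
    [0,0.4,0,0,0,0,1],
    [0,0.4,0,0,0,0,1],
    [0,0.4,0,0,0,0,1],
    [0,0.4,0,0,0,0,1],
    [0,0.4,0,0,0,0,1],
    [0,0.4,0,0,0,0,1]
  ]
}}

```text
time_s: 3.0
ee_pos: [540.2, 118.2, 213.9]
ee_rot: [-180.0, 0.0, 89.9]
force: [-0.9, 0.1, -0.2]
gripper_width: 91.4
gripper_force: 0.0
```

Run:
```python
from h import *
import pickle
f=grab('wrist'); save(f,'w3.png'); pickle.dump(f,open('w3.pkl','wb')); print(f['state']['ee_pos'],f['C'])
for n,xy,r,a,b in [('ringS',(460,295),40,6,20),('blankA disc',(469,165),45,4,20),('blankA stub',(469,165),25,36,52),('portL',(596,252),60,42,58)]:
    print(n,band(f,xy,r,a,b))
```

```text
[540.2316871  118.17159758 213.90146847] [538.89629248 198.94655764 384.93746208]
ringS {'n': 462, 'z': 12.3, 'circ': array([457.1, 295.9,  35.8]), 'ell': array([456.9, 295.9,  34.4,  34.8]), 'rect': array([456.9, 296.1,  34.6,  34. ,  86.6])}
blankA disc {'n': 605, 'z': 8.2, 'circ': array([467. , 166.4,  44. ]), 'ell': array([467. , 166.3,  42.2,  42.6]), 'rect': array([466.8, 166.4,  41.6,  43.6,  89.9])}
blankA stub {'n': 175, 'z': 44.2, 'circ': array([467.7, 166.3,  18.8]), 'ell': array([467.5, 166.5,  16.5,  18.3]), 'rect': array([467.3, 166.6,  17.4,  17.3,  86.8])}
portL {'n': 2388, 'z': 50.2, 'circ': array([597.5, 244.8,  70.7]), 'ell': array([597.5, 244.6,  67.8,  69.7]), 'rect': array([597.9, 244.6,  67.7,  69.6,  89.8])}
```

View pics/w3.png

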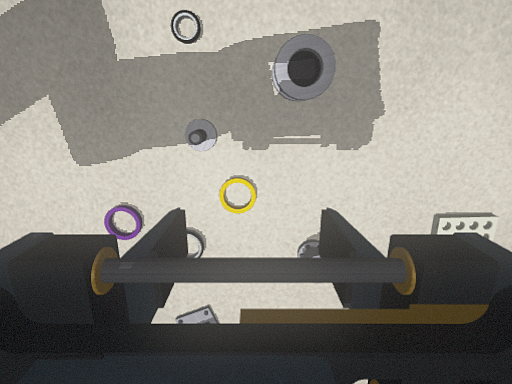

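The picture shows the small ring at (186,26), the small blank (disc 44 mm) at (201,135), the large port at (304,68), and the yellow and purple rings at (238,194) and (123,222). All sizes and heights match, so I start with the small ring.

{"fn": "send_rows", "kwargs": {
  "motion": [
    [-0.166,0.352,-0.25,0,0,0,0.3],
    [-0.166,0.352,-0.25,0,0,0,0.3],
    [-0.166,0.352,-0.25,0,0,0,0.3],
    [-0.166,0.352,-0.25,0,0,0,0.3],
    [-0.166,0.352,-0.3,0,0,0,0.3],
    [-0.166,0.352,-0.3,0,0,0,0.3],
    [-0.166,0.352,-0.36,0,0,0,0.3],
    [-0.166,0.352,-0.4,0,0,0,0.3],
    [-0.166,0.352,-0.42,0,0,0,0.3],
    [-0.166,0.352,-0.42,0,0,0,0.3],
    [-0.166,0.352,-0.42,0,0,0,0.3],
    [-0.166,0.352,-0.42,0,0,0,-1],
    [-0.166,0.352,-0.42,0,0,0,-1],
    [-0.166,0.352,-0.42,0,0,0,-1],
    [-0.166,0.352,-0.42,0,0,0,-1],
    [-0.166,0.352,-0.42,0,0,0,-1]
  ],
  "squeeze": 15
}}

```text
time_s: 5.05
ee_pos: [457.1, 296.1, 4.2]
ee_rot: [180.0, -0.0, 90.0]
force: [-0.6, -0.3, 4.1]
gripper_width: 33.9
gripper_force: 15.0
```

{"fn": "send_rows", "kwargs": {
  "motion": [
    [0,0,0.1,0,0,0,-1],
    [0,0,0.2,0,0,0,-1],
    [0.344,-0.626,0.22,0,0,0,-1],
    [0.344,-0.626,0.22,0,0,0,-1],
    [0.344,-0.626,0.22,0,0,0,-1],
    [0.344,-0.626,0.22,0,0,0,-1],
    [0.344,-0.626,0.22,0,0,0,-1],
    [0.344,-0.626,0.22,0,0,0,-1],
    [0.344,-0.626,0.22,0,0,0,-1],
    [0.344,-0.626,0.22,0,0,0,-1],
    [0.344,-0.626,0.22,0,0,0,-1],
    [0.344,-0.626,0.17,0,0,0,-1],
    [0.344,-0.626,0.13,0,0,0,-1],
    [0.344,-0.626,0.11,0,0,0,-1],
    [0.344,-0.626,0.102,0,0,0,-1],
    [0.344,-0.626,0.101,0,0,0,-1],
    [0.344,-0.626,0.101,0,0,0,-1],
    [0.344,-0.626,0.101,0,0,0,-1]
  ]
}}

```text
time_s: 7.3
ee_pos: [629.3, -17.1, 55.0]
ee_rot: [179.9, 0.0, 90.0]
force: [-0.3, 0.1, -0.1]
gripper_width: 33.7
gripper_force: 15.0
```

{"fn": "send_rows", "kwargs": {
  "motion": [
    [0,0,-0.001,0,0,0,-1],
    [0,0,-0.001,0,0,0,-0.2],
    [0,0,-0.001,0,0,0,0.0],
    [0,0,-0.001,0,0,0,0.0],
    [0,0,0.03,0,0,0,0.0],
    [0,0,0.09,0,0,0,0.2],
    [0,0,0.19,0,0,0,0.6],
    [-0.386,0.03,0.19,0,0,0,0.6],
    [-0.386,0.03,0.19,0,0,0,0.6],
    [-0.386,0.03,0.1,0,0,0,0.6],
    [-0.386,0.03,0.1,0,0,0,0.6],
    [-0.386,0.03,0.05,0,0,0,0.6],
    [-0.386,0.03,0,0,0,0,0.6],
    [-0.386,0.03,-0.05,0,0,0,0.6],
    [-0.386,0.03,-0.08,0,0,0,0.6],
    [-0.386,0.03,-0.1,0,0,0,0.6],
    [-0.386,0.03,-0.101,0,0,0,0.6],
    [-0.386,0.03,-0.101,0,0,0,0.6]
  ]
}}

```text
time_s: 9.55
ee_pos: [436.6, -2.0, 4.6]
ee_rot: [179.9, 0.0, 90.0]
force: [-0.5, 0.3, -0.4]
gripper_width: 72.9
gripper_force: 0.0
```

{"fn": "send_rows", "kwargs": {
  "motion": [
    [0,0,0,0,0,0,-1],
    [0,0,0,0,0,0,-1],
    [0,0,0,0,0,0,-1],
    [0,0,0,0,0,0,-1],
    [0,0,0,0,0,0,-1]
  ]
}}

```text
time_s: 10.18
ee_pos: [436.3, -2.0, 4.2]
ee_rot: [180.0, -0.0, 90.0]
force: [-0.5, -0.8, 4.9]
gripper_width: 51.2
gripper_force: 15.0
```

{"fn": "send_rows", "kwargs": {
  "motion": [
    [0,0,0.1,0,0,0,-1],
    [0,0,0.2,0,0,0,-1],
    [0.323,0.494,0.22,0,0,0,-1],
    [0.323,0.494,0.22,0,0,0,-1],
    [0.323,0.494,0.22,0,0,0,-1],
    [0.323,0.494,0.22,0,0,0,-1],
    [0.323,0.494,0.22,0,0,0,-1],
    [0.323,0.494,0.22,0,0,0,-1],
    [0.323,0.494,0.22,0,0,0,-1],
    [0.323,0.494,0.22,0,0,0,-1],
    [0.323,0.494,0.17,0,0,0,-1],
    [0.323,0.494,0.13,0,0,0,-1],
    [0.323,0.494,0.11,0,0,0,-1],
    [0.323,0.494,0.102,0,0,0,-1],
    [0.323,0.494,0.1,0,0,0,-1],
    [0.323,0.494,0.1,0,0,0,-1],
    [0.323,0.494,0.1,0,0,0,-1]
  ]
}}

```text
time_s: 12.3
ee_pos: [597.9, 245.2, 54.6]
ee_rot: [179.9, -0.0, 90.0]
force: [0.6, 0.2, -0.7]
gripper_width: 51.1
gripper_force: 15.0
```

{"fn": "send_rows", "kwargs": {
  "motion": [
    [0,0,0,0,0,0,0.2],
    [0,0,0,0,0,0,0.3],
    [0,0,0,0,0,0,0.3],
    [0,0,0.03,0,0,0,0.3],
    [0,0,0.09,0,0,0,0.3],
    [0,0,0.2,0,0,0,0.2],
    [-0.116,-0.26,0.32,0,0,0,0.2],
    [-0.116,-0.26,0.32,0,0,0,0.2],
    [-0.116,-0.26,0.32,0,0,0,0.2],
    [-0.116,-0.26,0.32,0,0,0,0.2],
    [-0.116,-0.26,0.32,0,0,0,0.2],
    [-0.116,-0.26,0.32,0,0,0,0.2]
  ]
}}

```text
time_s: 13.8
ee_pos: [539.7, 116.0, 213.3]
ee_rot: [-179.9, -0.0, 90.1]
force: [-0.2, -0.9, 0.1]
gripper_width: 55.0
gripper_force: 0.0
```

Run:
```python
from h import *
f=grab('wrist'); save(f,'w4.png'); print(f['state']['ee_pos'])
for n,xy,r,a,b in [('ringL on port',(597,245),60,57,70),('portL',(597,245),60,42,56),('blankS disc',(467,166),45,4,20),('blankS stub',(467,166),25,36,52)]:
    print(n,band(f,xy,r,a,b))
```

```text
[539.69855125 115.95102035 213.31580196]
ringL on port {'n': 1005, 'z': 62.3, 'circ': array([596.3, 244.5,  54.4]), 'ell': array([596.2, 244.7,  52.4,  53.4]), 'rect': array([596. , 244.9,  53. ,  53.1,  48. ])}
portL {'n': 1152, 'z': 50.3, 'circ': array([597.4, 244.4,  70.8]), 'ell': array([597.5, 244.5,  67.7,  69.7]), 'rect': array([597.8, 244.2,  69.2,  68.5,   1.4])}
blankS disc {'n': 609, 'z': 8.1, 'circ': array([467. , 166.2,  43.8]), 'ell': array([467. , 166.3,  42. ,  42.6]), 'rect': array([466.8, 166.1,  42.9,  42.3,  87.8])}
blankS stub {'n': 172, 'z': 44.1, 'circ': array([467.3, 166.3,  18.6]), 'ell': array([467.5, 166.4,  16.4,  17.8]), 'rect': array([467.5, 166.3,  18.1,  16.5,  25.4])}
```

{"fn": "send_rows", "kwargs": {
  "motion": [
    [-0.145,0.102,-0.2,0,0,0,0.1],
    [-0.145,0.102,-0.2,0,0,0,0.1],
    [-0.145,0.102,-0.26,0,0,0,0.1],
    [-0.145,0.102,-0.3,0,0,0,0.1],
    [-0.145,0.102,-0.34,0,0,0,0.1],
    [-0.145,0.102,-0.38,0,0,0,0.1],
    [-0.145,0.102,-0.4,0,0,0,0.1],
    [-0.145,0.102,-0.4,0,0,0,0.1],
    [-0.145,0.102,-0.4,0,0,0,0.1],
    [-0.145,0.102,-0.4,0,0,0,-1],
    [-0.145,0.102,-0.4,0,0,0,-1],
    [-0.145,0.102,-0.4,0,0,0,-1],
    [-0.145,0.102,-0.4,0,0,0,-1],
    [-0.145,0.102,-0.4,0,0,0,-1],
    [-0.145,0.102,-0.4,0,0,0,-1]
  ],
  "squeeze": 30
}}

```text
time_s: 15.72
ee_pos: [467.3, 166.0, 14.2]
ee_rot: [180.0, -0.0, 90.0]
force: [0.4, -0.1, 2.3]
gripper_width: 17.3
gripper_force: 30.0
```

{"fn": "send_rows", "kwargs": {
  "motion": [
    [0,0,0.1,0,0,0,-1],
    [0,0,0.2,0,0,0,-1],
    [0.146,-0.494,0.4,0,0,0,-1],
    [0.146,-0.494,0.4,0,0,0,-1],
    [0.146,-0.494,0.4,0,0,0,-1],
    [0.146,-0.494,0.4,0,0,0,-1],
    [0.146,-0.494,0.4,0,0,0,-1],
    [0.146,-0.494,0.4,0,0,0,-1],
    [0.146,-0.494,0.4,0,0,0,-1],
    [0.146,-0.494,0.4,0,0,0,-1]
  ]
}}

```text
time_s: 16.98
ee_pos: [539.3, -79.7, 213.2]
ee_rot: [-179.9, -0.0, 90.1]
force: [0.2, 0.1, -1.5]
gripper_width: 17.1
gripper_force: 30.0
```

Run:
```python
from h import *
f=grab('wrist'); save(f,'w5.png'); print(f['state']['ee_pos'])
for n,xy,r,a,b in [('ringS on port',(629,-17),40,57,70),('portS',(629,-17),40,42,56)]:
    print(n,band(f,xy,r,a,b))
```

```text
[539.25339703 -79.68404653 213.20273823]
ringS on port {'n': 463, 'z': 62.3, 'circ': array([627. , -16.7,  35.8]), 'ell': array([626.9, -16.7,  34.6,  34.9]), 'rect': array([626.7, -16.6,  34.6,  35.1,   5.6])}
portS {'n': 408, 'z': 50.0, 'circ': array([629. , -17. ,  46.8]), 'ell': array([629.1, -16.8,  44.2,  45.5]), 'rect': array([629. , -16.6,  46.1,  44.4,   0. ])}
```

View pics/w5.png

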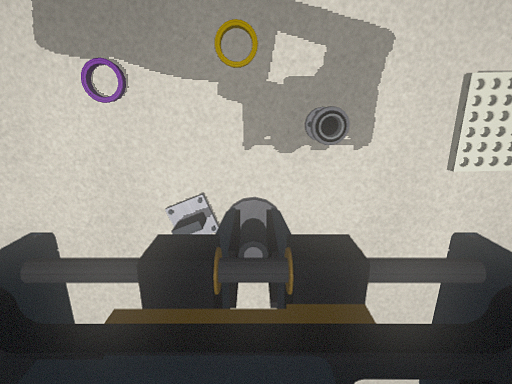

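The picture shows the small ring seated flat on its port at (327,125), about 2 mm off centre. The blank hangs straight between the fingers at (254,220).

{"fn": "send_rows", "kwargs": {
  "motion": [
    [0.181,0.128,-0.15,0,0,0,-1],
    [0.181,0.128,-0.15,0,0,0,-1],
    [0.181,0.128,-0.15,0,0,0,-1],
    [0.181,0.128,-0.15,0,0,0,-1],
    [0.181,0.128,-0.15,0,0,0,-1],
    [0.181,0.128,-0.2,0,0,0,-1],
    [0.181,0.128,-0.24,0,0,0,-1],
    [0.181,0.128,-0.262,0,0,0,-1],
    [0.181,0.128,-0.27,0,0,0,-1],
    [0.181,0.128,-0.274,0,0,0,-1],
    [0.181,0.128,-0.274,0,0,0,-1],
    [0.181,0.128,-0.274,0,0,0,-1],
    [0.181,0.128,-0.275,0,0,0,-1]
  ]
}}

```text
time_s: 18.65
ee_pos: [630.8, -17.0, 76.8]
ee_rot: [180.0, 0.0, 90.0]
force: [0.2, 0.2, -2.8]
gripper_width: 16.9
gripper_force: 30.0
```

{"fn": "send_rows", "kwargs": {
  "motion": [
    [0,0,-0.001,0,0,0,-1],
    [0,0,-0.001,0,0,0,-0.4],
    [0,0,-0.001,0,0,0,-0.2],
    [0,0,-0.001,0,0,0,-0.2],
    [0,0,0.04,0,0,0,-0.2],
    [0,0,0.12,0,0,0,0],
    [0,0,0.22,0,0,0,0.1],
    [-0.341,-0.543,0.2,0,0,0,0.1],
    [-0.341,-0.543,0.2,0,0,0,0.1],
    [-0.341,-0.543,0.2,0,0,0,0.1],
    [-0.341,-0.543,0.1,0,0,0,0.1],
    [-0.341,-0.543,0.1,0,0,0,0.1],
    [-0.341,-0.543,0.05,0,0,0,0.1],
    [-0.341,-0.543,0.0,0,0,0,0.1],
    [-0.341,-0.543,-0.05,0,0,0,0.1],
    [-0.341,-0.543,-0.09,0,0,0,0.1],
    [-0.341,-0.543,-0.115,0,0,0,0.1],
    [-0.341,-0.543,-0.125,0,0,0,0.1],
    [-0.341,-0.543,-0.125,0,0,0,0.1]
  ]
}}

```text
time_s: 21.02
ee_pos: [460.2, -288.6, 14.1]
ee_rot: [180.0, 0.0, 90.0]
force: [-0.4, -0.4, 0.6]
gripper_width: 50.2
gripper_force: 0.0
```

{"fn": "send_rows", "kwargs": {
  "motion": [
    [0,0,0,0,0,0,-1],
    [0,0,0,0,0,0,-1],
    [0,0,0,0,0,0,-1],
    [0,0,0,0,0,0,-1],
    [0,0,0,0,0,0,-1]
  ]
}}

```text
time_s: 21.65
ee_pos: [460.4, -288.7, 14.4]
ee_rot: [179.9, 0.0, 90.0]
force: [0.6, 1.0, 2.5]
gripper_width: 21.2
gripper_force: 30.0
```

{"fn": "send_rows", "kwargs": {
  "motion": [
    [0,0,0.1,0,0,0,-1],
    [0,0,0.2,0,0,0,-1],
    [0.16,0.415,0.4,0,0,0,-1],
    [0.16,0.415,0.4,0,0,0,-1],
    [0.16,0.415,0.4,0,0,0,-1],
    [0.16,0.415,0.4,0,0,0,-1],
    [0.16,0.415,0.4,0,0,0,-1],
    [0.16,0.415,0.4,0,0,0,-1],
    [0.16,0.415,0.4,0,0,0,-1]
  ]
}}

```text
time_s: 22.78
ee_pos: [538.9, -82.0, 212.7]
ee_rot: [-179.8, -0.0, 89.9]
force: [-0.7, -0.3, -4.0]
gripper_width: 21.5
gripper_force: 30.0
```

Run:
```python
from h import *
f=grab('wrist'); save(f,'w6.png'); print(f['state']['ee_pos'])
for n,xy,r,a,b in [('stub',(629,-17),30,98,115),('disc',(629,-17),40,66,80),('ringS',(629,-17),40,55,65)]:
    print(n,band(f,xy,r,a,b))
```

```text
[538.86090425 -82.04301711 212.71352481]
stub {'n': 288, 'z': 106.2, 'circ': array([627.6, -16.5,  19.8]), 'ell': array([627.5, -16.9,  17. ,  19.1]), 'rect': array([627.5, -16.9,  17.1,  19.3,  76.5])}
disc {'n': 865, 'z': 70.3, 'circ': array([628.4, -15.9,  45.2]), 'ell': array([628.2, -16.9,  40.4,  42.6]), 'rect': array([628. , -16.9,  42.6,  43.6,  74.9])}
ringS {'n': 4, 'z': 63.5, 'circ': array([607.6, -21. ,   3.4]), 'ell': array([607.6, -21. ,   0. ,  11.5]), 'rect': array([607.6, -21. ,   0. ,   3.4,   3.5])}
```

View pics/w6.png

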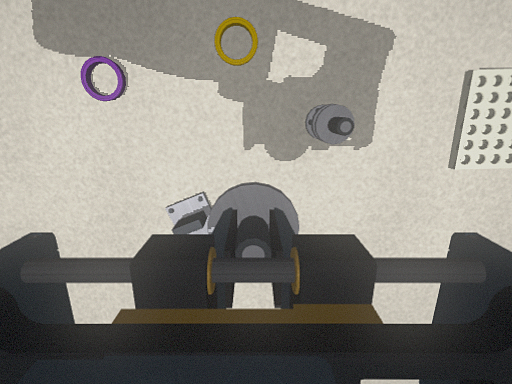

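The small blank stands level on its ring at (332,122), top at 106 mm and within 2 mm of centre. The large blank is held straight. Now the large port.

{"fn": "send_rows", "kwargs": {
  "motion": [
    [0.117,0.652,-0.08,0,0,0,-1],
    [0.117,0.652,-0.08,0,0,0,-1],
    [0.117,0.652,-0.08,0,0,0,-1],
    [0.117,0.652,-0.08,0,0,0,-1],
    [0.117,0.652,-0.08,0,0,0,-1],
    [0.117,0.652,-0.15,0,0,0,-1],
    [0.117,0.652,-0.15,0,0,0,-1],
    [0.117,0.652,-0.15,0,0,0,-1],
    [0.117,0.652,-0.2,0,0,0,-1],
    [0.117,0.652,-0.24,0,0,0,-1],
    [0.117,0.652,-0.262,0,0,0,-1],
    [0.117,0.652,-0.27,0,0,0,-1],
    [0.117,0.652,-0.274,0,0,0,-1],
    [0.117,0.652,-0.274,0,0,0,-1],
    [0.117,0.652,-0.275,0,0,0,-1],
    [0.117,0.652,-0.275,0,0,0,-1]
  ]
}}

```text
time_s: 24.82
ee_pos: [598.6, 245.1, 76.7]
ee_rot: [180.0, -0.0, 90.0]
force: [0.9, 0.2, -2.5]
gripper_width: 21.5
gripper_force: 30.0
```

{"fn": "send_rows", "kwargs": {
  "motion": [
    [0,0,-0.001,0,0,0,-1],
    [0,0,-0.001,0,0,0,-0.4],
    [0,0,-0.001,0,0,0,-0.2],
    [0,0,-0.001,0,0,0,-0.2],
    [0,0,0.04,0,0,0,-0.2],
    [0,0,0.12,0,0,0,0],
    [0,0,0.22,0,0,0,0.1],
    [-0.117,-0.25,0.275,0,0,0,0.1],
    [-0.117,-0.25,0.275,0,0,0,0.1],
    [-0.117,-0.25,0.275,0,0,0,0.1],
    [-0.117,-0.25,0.275,0,0,0,0.1],
    [-0.117,-0.25,0.275,0,0,0,0.1]
  ]
}}

```text
time_s: 26.32
ee_pos: [540.6, 121.1, 213.6]
ee_rot: [180.0, -0.0, 90.0]
force: [0.4, 0.0, 0.5]
gripper_width: 49.9
gripper_force: 0.0
```

Run:
```python
from h import *
f=grab('wrist'); save(f,'w7.png'); print(f['state']['ee_pos'])
for n,xy,r,a,b in [('stub',(597,245),30,98,115),('disc',(597,245),50,66,80)]:
    print(n,band(f,xy,r,a,b))
```

```text
[540.6453438  121.06257245 213.56453636]
stub {'n': 501, 'z': 106.4, 'circ': array([596.6, 244. ,  23.6]), 'ell': array([596.4, 244.4,  20.8,  23.1]), 'rect': array([596.3, 244.5,  23. ,  21. ,  44.6])}
disc {'n': 2676, 'z': 70.4, 'circ': array([597. , 244.5,  66.6]), 'ell': array([596.9, 244.7,  64.2,  65.6]), 'rect': array([596.6, 244.9,  66.1,  64.7,  45.4])}
```

{"fn": "send_rows", "kwargs": {
  "motion": [
    [-0.186,-0.555,-0.1,0,0,-1,0.1],
    [-0.186,-0.555,-0.1,0,0,-1,0.1],
    [-0.186,-0.555,-0.1,0,0,-1,0.1],
    [-0.186,-0.555,-0.1,0,0,-1,0.1],
    [-0.186,-0.555,-0.1,0,0,-1,0.1],
    [-0.186,-0.555,-0.1,0,0,-1,0.1],
    [-0.186,-0.555,-0.15,0,0,-1,0.1],
    [-0.186,-0.555,-0.2,0,0,-1,0.1],
    [-0.186,-0.555,-0.2,0,0,-1,0.1]
  ]
}}

```text
time_s: 27.5
ee_pos: [446.4, -156.5, 112.1]
ee_rot: [-179.8, 0.2, 30.1]
force: [0.9, -0.0, -0.6]
gripper_width: 50.3
gripper_force: 0.0
```

{"fn": "send_rows", "kwargs": {
  "motion": [
    [0,0,-0.05,0,0,-0.133,0.1],
    [0,0,-0.08,0,0,-0.133,0.1],
    [0,0,-0.11,0,0,-0.133,0.1],
    [0,0,-0.15,0,0,-0.133,0.1],
    [0,0,-0.18,0,0,-0.133,0.1],
    [0,0,-0.2,0,0,-0.133,0.1],
    [0,0,-0.2,0,0,-0.133,0.1],
    [0,0,-0.2,0,0,-0.133,0.1],
    [0,0,-0.2,0,0,-0.133,-1],
    [0,0,-0.2,0,0,-0.133,-1],
    [0,0,-0.2,0,0,-0.133,-1],
    [0,0,-0.2,0,0,-0.133,-1],
    [0,0,-0.2,0,0,-0.133,-1],
    [0,0,-0.2,0,0,-0.133,-1]
  ]
}}

```text
time_s: 29.25
ee_pos: [447.0, -157.6, 14.1]
ee_rot: [180.0, -0.0, 22.0]
force: [-0.8, -0.3, 1.2]
gripper_width: 14.0
gripper_force: 30.0
```

{"fn": "send_rows", "kwargs": {
  "motion": [
    [0,0,0.1,0,0,0,-1],
    [0,0,0.2,0,0,0,-1],
    [0.341,-0.191,0.2,0,0,1,-1],
    [0.341,-0.191,0.2,0,0,1,-1],
    [0.341,-0.191,0.2,0,0,1,-1],
    [0.341,-0.191,0.2,0,0,1,-1],
    [0.341,-0.191,0.2,0,0,1,-1],
    [0.341,-0.191,0.2,0,0,1,-1],
    [0.341,-0.191,0.2,0,0,1,-1],
    [0.341,-0.191,0.2,0,0,1,-1],
    [0.341,-0.191,0.2,0,0,1,-1]
  ]
}}

```text
time_s: 30.62
ee_pos: [617.4, -252.9, 113.8]
ee_rot: [-180.0, -0.0, 82.0]
force: [1.2, 0.8, -3.3]
gripper_width: 13.8
gripper_force: 30.0
```

{"fn": "send_rows", "kwargs": {
  "motion": [
    [0,0,0,0,0,0.062,-1],
    [0,0,-0.04,0,0,0.062,-1],
    [0,0,-0.07,0,0,0.062,-1],
    [0,0,-0.09,0,0,0.062,-1],
    [0,0,-0.098,0,0,0.062,-1],
    [0,0,-0.099,0,0,0.062,-1],
    [0,0,-0.099,0,0,0.062,-1],
    [0,0,-0.099,0,0,0.062,-1]
  ]
}}

```text
time_s: 31.62
ee_pos: [617.7, -253.1, 64.9]
ee_rot: [180.0, 0.0, 85.7]
force: [0.1, 0.4, -2.2]
gripper_width: 13.6
gripper_force: 30.0
```

{"fn": "send_rows", "kwargs": {
  "motion": [
    [0,0,-0.001,0,0,0,-1],
    [0,0,-0.001,0,0,0,-0.5],
    [0,0,-0.001,0,0,0,-0.3],
    [0,0,-0.001,0,0,0,-0.3],
    [0,0,0.04,0,0,0,-0.3],
    [0,0,0.12,0,0,0,-0.3],
    [0,0,0.22,0,0,0,0],
    [-0.155,-0.154,0.3,0,0,0,0],
    [-0.155,-0.154,0.3,0,0,0,0],
    [-0.155,-0.154,0.3,0,0,0,0],
    [-0.155,-0.154,0.3,0,0,0,0],
    [-0.155,-0.154,0.3,0,0,0,0]
  ]
}}

```text
time_s: 33.12
ee_pos: [540.5, -329.0, 213.6]
ee_rot: [-179.9, -0.1, 85.8]
force: [0.8, 0.6, -0.5]
gripper_width: 45.5
gripper_force: 0.0
```

Run:
```python
from h import *
f=grab('wrist'); save(f,'w8.png'); print(f['state']['ee_pos'])
for n,xy,r,a,b in [('plate',(617,-253),60,54,65),('bar',(617,-253),40,86,102),('port',(617,-253),60,42,53)]:
    print(n,band(f,xy,r,a,b))
f=grab('side'); save(f,'s8.png')
```

```text
[ 540.51240487 -328.99181952  213.64675039]
plate {'n': 2226, 'z': 58.4, 'circ': array([ 616. , -250.7,   86.3]), 'ell': array([ 615.7, -250.5,   71.4,   72.6]), 'rect': array([ 616. , -250.7,   60.5,   63.2,   85.7])}
bar {'n': 647, 'z': 94.2, 'circ': array([ 615.7, -251.1,   42.9]), 'ell': array([ 615. , -250.9,   16.4,   52.6]), 'rect': array([ 614.9, -251.2,   41.1,   15.6,   85.7])}
port {'n': 687, 'z': 50.2, 'circ': array([ 617. , -252.6,   98.2]), 'ell': array([ 617.2, -251.9,   79.3,   80.1]), 'rect': array([ 617.1, -253.2,   69. ,   72.1,   85.7])}
```

View pics/s8.png

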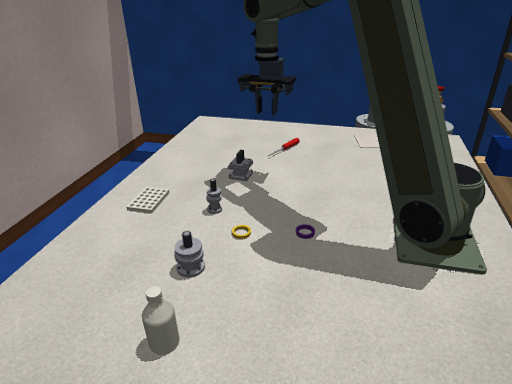

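All three ports are closed at (189,252), (213,195) and (240,166). The cover is within 3 mm of centre with its edges in line, and the bottle and screwdriver are where they were.

```bash
python3 -c "
from h import *
print(env.job_done())"
```

```text
the job is handed in; nothing more can be done
None
```

I closed all three ports and handed the job in at about 33 s; by my measurements every part is level and within about 3 mm of its port's centre, but no verdict came back.

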